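# Press home the caps on the black valve cover

### The arm

A 7-joint arm with a two-finger parallel gripper is mounted at the origin on the work surface. World frame = base frame: x ahead of the robot, y to its left, z up, the work surface at z = 0. Lengths are in mm, angles in rad, forces in N, time in s.
With the tool pointing down it reaches from about 400 to 875 mm from the base axis. Payload 4.4 kg.
Tool frame: the origin (TCP) lies at the very end of the fingers, on their centre line; the grasp point (between the pads) lies 19 mm behind it; z points along the fingers, y is the line along which they close (so a half turn about z gives the same grasp; the last joint's range is limited). The gripper opens to 85 mm and grips with 20 to 120 N. Pads are 22 mm wide; open, the fingers measure 114 mm over their backs; the gripper's body (76 mm by 85 mm) begins 54 mm behind the grasp point. The pads swing forward as they close: fully open they stand 13 mm farther back than shut.
Start: joints at [-1.245, 0.628, 0.038, 1.517, -0.027, 0.996, -0.02], TCP at [248.182, 600.769, 231.313] pointing down, gripper open.
Joint ranges: [-3.06, 3.06], [-0.37, 2.12], [-1.25, 1.32], [0.18, 2.47], [-1.1, 4.24], [0.23, 1.98], [-2.94, 2.94]. Speed limits (rad/s): [2.57, 2.57, 3.14, 3.14, 3.14, 3.14, 3.14].

### API

Orientations are given as [roll, pitch, yaw] about the fixed x, y, z axes, in that order (R = Rz(yaw) Ry(pitch) Rx(roll)).
In Python, from cell import read_state, get_image, camera_info, finish_job gives the robot as it stands.
- The arm moves only by the tool play_rows, never from a script. Its argument "deltas" is one flat list of numbers, 7 for each row, row after row: the shift along the tool's x, y, z in mm, then the turn, a rotation vector about the tool's x, y, z in rad, then the opening, from 0 (shut) to 1 (fully open). In form: [dx, dy, dz, ax, ay, az, grip, dx, dy, dz, ax, ay, az, grip, ...]. A call has 1 to 10 rows; each row is the pose to reach, as a shift and turn from the pose commanded when the call began, along the tool's axes at that moment; what a row does not reach only later rows make up. A row lasts 1/8 s, in which the tool goes at most 62.5 mm and 10.7 degrees, less where a joint would pass 70% of its speed; a pose out of reach is approached as far as the arm can. A call with a gripper value outside its range is refused whole. The fingers move at their own pace and stop on an object; the grip force is fixed at half the most. Time passes only in rows, so rows that repeat a pose let the fingers close. It gives the time, the measured TCP pose, the force, the opening and the grip force at its end, in the units of the state.
- read_state(): the state, without advancing time (a new reading comes with each control period).
- get_image(name): name is "side" or "top" or "wrist"; returns the picture (420x560x3 uint8, red, green, blue); there is no depth.
- camera_info(name): a dict with "fx", "fy", "cx", "cy" (pixels), "T" (4x4, takes a point from camera to world coordinates). Camera axes: x right, y down, z forward; pixel columns grow to the right and rows downward; lengths in mm; the calibration is good to about 2 mm. A picture is of the moment at which its call begins: read the wrist's pose just before it. camera_info takes no time and is no camera call; for the wrist camera it gives the pose at the moment of the call.
- finish_job(): hands the job in; it is judged then, once.
The state is a dict: "clock": time; "qpos": joint angles; "qd": joint speeds; "tau": joint torques, N m; "eef_pos": TCP position; "tool_rot": TCP orientation; "force": force on the tool from outside, world axes, zero at the start; "torque": the same for the moment, N m; "width": finger opening in mm; "gripper_force": force on a finger pad.
Only numpy, scipy, OpenCV 4.12 (cv2) and the standard library are available. Lean on these libraries where they do the work, as an engineer would, in place of code of your own. Each camera call takes 0.05 s, during which the arm holds its last target. There are 200 camera calls.

### The job

The two caps on the black valve cover, the yellow oil filler cap and the red breather plug, are only half pushed in. Press each one straight down until it is fully home against its collar. Leave the yellow cap on the grey valve cover standing up as it is: it has to come out again.

Things in the scene. Friction and masses are not known exactly. Their poses are not given: they have to be found in the camera images.
- black_cover: Black engine valve cover, fixed to the bench: 340 mm long (its x), 130 mm wide (its y), flat top 75 mm above the bench. Origin at the centre of its underside, z up. The filler cap sits on its centre line at x = -85 mm, the breather plug at x = +85 mm.
- filler_top (a point): Centre of the flat top face of the yellow oil filler cap of the black cover: a round push-in cap, 56 mm in diameter and 14 mm thick, with a white sleeve that shows under it while it stands up. It slides only straight down, stays where it is left and needs about 6 N to move. It starts 8 to 14 mm too high; fully home it meets a solid stop with this point 97 mm above the bench.
- breather_top (a point): Centre of the flat top face of the red breather plug of the black cover: round, 42 mm in diameter and 20 mm thick, with a white sleeve likewise. It slides only straight down, stays where it is left and needs about 6 N to move. It starts 8 to 14 mm too high; fully home it meets a solid stop with this point 100 mm above the bench.
- grey_cap_top (a point): Centre of the flat top face of the yellow cap of the bare grey valve cover, alike in size to the black one and lying beside it on either side. This cap looks the same as the black cover's filler cap and also stands 8 to 14 mm up; it is to be left alone. (Another yellow cap lies loose on the bench and plays no part.)

How it is judged (in metres and radians):
At the end, for the whole second after the job is handed in: The yellow filler cap and the red breather plug of the black cover are both within 3 mm of fully home, and the grey cover's yellow cap is within 4 mm of where it stood at the start (z of filler_top in the frame of black_cover below 0.1 m and z of breather_top in the frame of black_cover below 0.103 m and distance of grey_cap_top from where it was at the start of the episode below 0.004 m); the robot touches nothing.
It fails at once if the grey cover's cap is pushed down by more than 4 mm (distance of grey_cap_top from where it was at the start of the episode above 0.004 m).
It also fails if it takes over 35 s, if anything falls off the work surface, if the arm or the gripper's body presses on something with over 40 N, if the wrist force passes 120 N, or if a joint passes its speed limit or range.

## Working session

There is one attempt and no reset: what is moved stays moved. The work goes in short steps, Python scripts to look and compute and a tool call to move; the robot and the scene stay as the last step left them, time stands still between calls to the robot, and variables do not carry over. Pictures are saved under pics/ and viewed, at most 10 in all, crops included, and the job is handed in when it is done.

Besides the shell and the picture viewer there is one more tool, called after "Request:" as name(argument=value, ...) on one line, values as JSON. play_rows: Moves the arm, as the interface text tells. Its arguments: {"type":"object","properties":{"deltas":{"type":"array"}},"required":["deltas"]}

```bash
mkdir -p pics && python3 - <<'E'
from cell import *
import cv2,numpy as np
print(read_state())
a=[]
for n in("top","side"):
    im=get_image(n);cv2.imwrite(f"pics/{n}0.png",im[:,:,::-1]);c=camera_info(n);print(n,c["fx"],c["cx"],c["cy"],np.round(c["T"],3).tolist())
E
```

```text
{'clock': 0.0, 'qpos': array([-1.24482209,  0.62932422,  0.03838361,  1.51839308, -0.02697742,
        0.99632154, -0.02000524]), 'qd': array([-9.66695084e-04, -6.00873042e-04, -1.78564963e-04,  1.03797849e-03,
       -3.33395038e-06, -1.91194061e-03,  5.85553846e-04]), 'tau': array([-4.25299513e-04, -5.63410413e+01,  1.22638777e+00, -1.93446350e+01,
        1.11090794e-02,  1.03293755e-02,  6.39517282e-06]), 'eef_pos': array([247.89055195, 600.17592656, 230.39422351]), 'tool_rot': array([-3.13966274e+00,  9.71883747e-06,  2.74987211e+00]), 'force': array([ 0.13835513,  0.38084346, -0.08236356]), 'torque': array([ 0.05903403,  0.04026028, -0.00428516]), 'gripper_force': 0.0, 'width': 85.89486786539557}
top 493.861009480938 270.9487839916447 205.9131246968317 [[0.012, -0.982, 0.19, 420.743], [-1.0, -0.009, 0.019, -20.915], [-0.017, -0.19, -0.982, 869.24], [0.0, 0.0, 0.0, 1.0]]
side 404.0433295441428 279.02723939349386 211.84079957585337 [[-0.994, -0.061, 0.092, 509.384], [-0.11, 0.608, -0.786, 489.888], [-0.008, -0.792, -0.611, 479.681], [0.0, 0.0, 0.0, 1.0]]
```

View pics/top0.png

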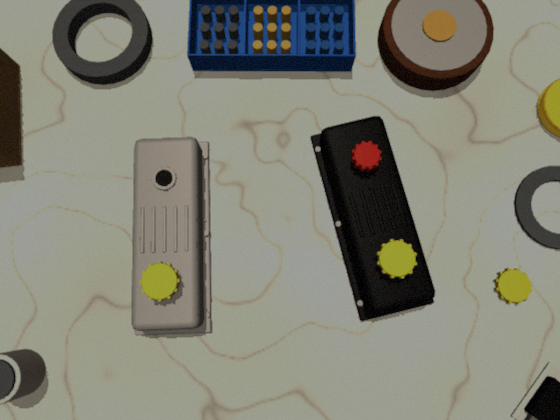

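View pics/side0.png

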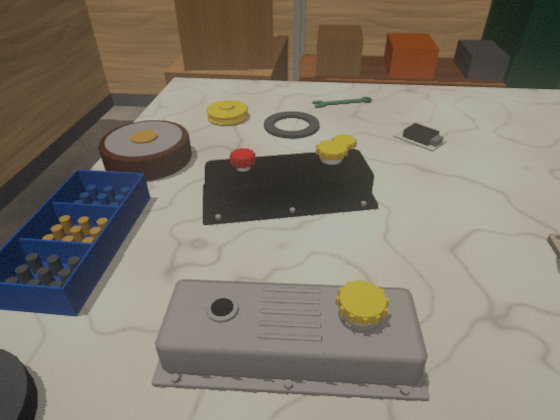

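Top view: the black cover has the red plug at about (367,156) and its yellow cap at (397,259). The grey cover's cap at (160,281) must be left alone, and the loose cap is at (513,286). Side view: red is at (243,158), the black cover's yellow cap at (332,151) with the loose one behind it, and grey's cap at (362,302).

```bash
cat > h.py <<'E'
from cell import *
import cv2,numpy as np
def ray(n,uv):
    c=camera_info(n);T=np.array(c["T"])
    d=T[:3,:3]@[(uv[0]-c["cx"])/c["fx"],(uv[1]-c["cy"])/c["fy"],1]
    return T[:3,3],d
def onz(n,uv,z):
    o,d=ray(n,uv);return o+d*(z-o[2])/d[2]
def blobs(im,col):
    h=cv2.cvtColor(im,cv2.COLOR_RGB2HSV)
    m=cv2.inRange(h,(22,150,90),(35,255,255)) if col=="y" else cv2.inRange(h,(0,170,80),(5,255,255))|cv2.inRange(h,(172,170,80),(180,255,255))
    n,_,s,c=cv2.connectedComponentsWithStats(m)
    return [(c[i].round(1),s[i].tolist()) for i in range(1,n) if s[i][4]>80]
def tri(a,b):
    (o,d),(p,e)=a,b
    A=np.stack([d,-e],1);t=np.linalg.lstsq(A,p-o,rcond=None)[0]
    return (o+d*t[0]+p+e*t[1])/2,np.linalg.norm(o+d*t[0]-p-e*t[1])
E
python3 - <<'E'
from h import *
for n in("top","side"):
    im=cv2.imread(f"pics/{n}0.png")[:,:,::-1].copy()
    for k in"yr":
        for c,s in blobs(im,k): print(n,k,c,s,onz(n,c,100 if k=="r" else 102).round(1))
E
```

```text
top y [550.6 106.9] [537, 79, 23, 58, 859] [ 737.7 -459.7  102. ]
top y [396.8 258.1] [377, 239, 40, 40, 1156] [ 488.9 -201.3  102. ]
top y [159.4 281. ] [140, 262, 40, 40, 1097] [449.7 164.8 102. ]
top y [513.3 285.5] [496, 269, 36, 34, 906] [ 449.2 -376.3  102. ]
top r [366.4 154.5] [352, 141, 30, 28, 623] [ 655.6 -158.9  100. ]
side y [226.1 111.4] [207, 101, 40, 24, 655] [ 726.8 -354.3  102. ]
side y [335.2 146.7] [316, 135, 40, 25, 617] [ 481.3 -211.8  102. ]
side y [362.2 301.5] [337, 280, 51, 46, 1598] [449.1 166.8 102. ]
side r [242.1 154.1] [231, 149, 23, 13, 187] [ 656.  -169.6  100. ]
```

Cap separation measures 172 mm against the expected 170 mm, so the positions are consistent. I'll travel high with the gripper shut, going through a waypoint near (480, 200, 200).

Request:
play_rows(deltas=[-46,-35,4,0,0,0,0,-92,-70,8,0,0,0,0,-138,-105,12,0,0,0,0,-184,-140,15,0,0,0,0,-230,-175,19,0,0,0,0,-276,-210,23,0,0,0,0,-322,-246,26,0,0,0,0,-367,-281,30,0,0,0,0,-367,-281,30,0,0,0,0,-367,-281,30,0,0,0,0])

```text
clock: 1.35
eef_pos: [479.7, 201.3, 201.1]
tool_rot: [3.142, -0.001, 2.749]
force: [0.4, 0.1, 0.1]
width: 0.1
gripper_force: 0.0
```

Request:
play_rows(deltas=[-20,-46,4,0,0,0,0,-40,-92,8,0,0,0,0,-60,-138,12,0,0,0,0,-80,-184,15,0,0,0,0,-100,-230,19,0,0,0,0,-121,-275,23,0,0,0,0,-141,-321,26,0,0,0,0,-161,-367,30,0,0,0,0,-161,-367,30,0,0,0,0,-161,-367,30,0,0,0,0])

```text
clock: 2.6
eef_pos: [489.2, -197.4, 171.1]
tool_rot: [3.14, -0.001, 2.752]
force: [-0.0, 0.1, 0.5]
width: 0.2
gripper_force: 0.0
```

```bash
python3 - <<'E'
from h import *
s=read_state();print(s["eef_pos"],s["qpos"].round(2))
im=get_image("wrist");cv2.imwrite("pics/w1.png",im[:,:,::-1])
for k in"yr":
    for c,b in blobs(im,k): print(k,c,b,onz("wrist",c,108 if k=="y" else 110).round(1))
im=get_image("side");cv2.imwrite("pics/s1.png",im[:,:,::-1])
E
```

```text
[ 489.16189707 -197.40450476  171.09478301] [ 0.32  0.54  0.02  1.92 -0.02  0.69  1.53]
y [275.2 224.1] [232, 183, 88, 82, 5014] [ 487.  -197.1  108. ]
y [ 72.1 234.5] [41, 207, 63, 56, 2500] [ 439.3 -335.   108. ]
```

View pics/w1.png

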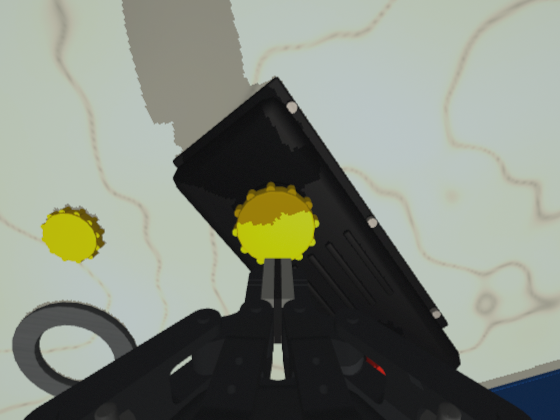

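The wrist view shows the fingers over the black cover's yellow cap (centre ~(275,224)), 2-4 mm off centre at most. Pressing down gradually.

Request:
play_rows(deltas=[0,0,30,0,0,0,0,0,0,50,0,0,0,0,0,0,56,0,0,0,0,0,0,60,0,0,0,0,0,0,63,0,0,0,0,0,0,66,0,0,0,0,0,0,69,0,0,0,0,0,0,71,0,0,0,0,0,0,73,0,0,0,0,0,0,73,0,0,0,0])

```text
clock: 3.95
eef_pos: [489.4, -199.2, 99.1]
tool_rot: [3.141, 0.001, 2.75]
force: [-1.1, 1.9, 4.7]
width: -0.3
gripper_force: 2.4
```

Request:
play_rows(deltas=[0,0,1,0,0,0,0,0,0,2,0,0,0,0,0,0,3,0,0,0,0,0,0,3,0,0,0,0])

```text
clock: 4.45
eef_pos: [489.4, -199.2, 97.0]
tool_rot: [3.141, 0.001, 2.75]
force: [-2.5, 3.4, 12.7]
width: 0.0
gripper_force: 6.9
```

At the stop: z = 97.0 mm with 12.7 N. Now lifting and moving to the breather at about (654, -159).

Request:
play_rows(deltas=[0,0,-25,0,0,0,0,0,0,-60,0,0,0,0,-40,30,-65,0,0,0,0,-80,60,-65,0,0,0,0,-115,85,-65,0,0,0,0,-137,101,-65,0,0,0,0,-137,101,-65,0,0,0,0,-137,101,-65,0,0,0,0])

```text
clock: 5.45
eef_pos: [652.5, -159.6, 160.1]
tool_rot: [-3.14, -0.001, 2.749]
force: [-0.4, -0.2, -0.1]
width: -0.4
gripper_force: 0.0
```

```bash
python3 - <<'E'
from h import *
s=read_state();print(s["eef_pos"],s["qpos"].round(2))
w=get_image("wrist");si=get_image("side")
for c,b in blobs(w,"r"): print(c,b,onz("wrist",c,110).round(1))
for c,b in blobs(si,"y"): print("side",c,b)
cv2.imwrite("pics/w2.png",w[:,:,::-1])
cv2.imwrite("pics/s2.png",cv2.resize(si[90:330,140:440,::-1],None,fx=2,fy=2))
E
```

```text
[ 652.50101857 -159.58410068  160.05064275] [ 0.18  0.74  0.04  1.52 -0.03  0.89  1.4 ]
[282.5 228.3] [247, 193, 72, 68, 3540] [ 650.1 -154.7  110. ]
side [219.6 113.9] [207, 103, 26, 22, 401]
side [335.6 150.1] [316, 135, 40, 31, 604]
side [362.2 301.5] [336, 280, 52, 46, 1597]
```

View pics/w2.png

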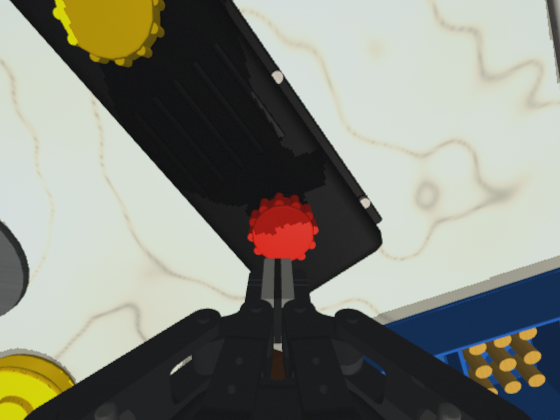

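View pics/s2.png

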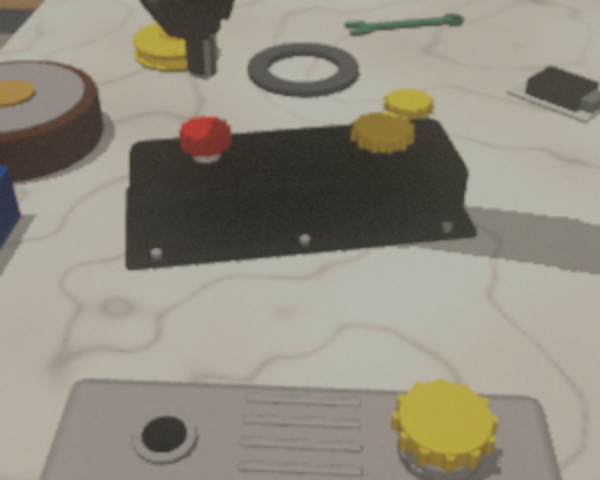

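The side view shows the black cover's yellow cap seated, with no white sleeve visible. The red plug still stands up, and the grey cap's pixel position hasn't changed. The wrist view has the red plug at (282,228), under the fingertips. Pressing with a small shift.

Request:
play_rows(deltas=[2,2,20,0,0,0,0,2,2,36,0,0,0,0,2,2,43,0,0,0,0,2,2,47,0,0,0,0,2,2,50,0,0,0,0,2,2,53,0,0,0,0,2,2,56,0,0,0,0,2,2,58,0,0,0,0,2,2,60,0,0,0,0,2,2,60,0,0,0,0])

```text
clock: 6.8
eef_pos: [653.1, -156.3, 101.2]
tool_rot: [3.142, 0.001, 2.75]
force: [-1.1, 0.0, 4.8]
width: 0.1
gripper_force: 2.5
```

Request:
play_rows(deltas=[0,0,1,0,0,0,0,0,0,2,0,0,0,0,0,0,3,0,0,0,0,0,0,3,0,0,0,0])

```text
clock: 7.3
eef_pos: [653.1, -156.4, 100.0]
tool_rot: [3.141, 0.001, 2.75]
force: [-5.1, 1.3, 15.4]
width: -0.2
gripper_force: 7.9
```

At the stop: z = 100.0 mm with 15.4 N. Lifting off and checking.

Request:
play_rows(deltas=[0,0,-25,0,0,0,0,0,0,-70,0,0,0,0,0,0,-120,0,0,0,0,0,0,-150,0,0,0,0,0,0,-150,0,0,0,0,0,0,-150,0,0,0,0])

```text
clock: 8.05
eef_pos: [652.3, -155.9, 246.4]
tool_rot: [-3.141, -0.001, 2.75]
force: [-0.4, 0.5, -0.7]
width: 0.1
gripper_force: 0.0
```

```bash
python3 - <<'E'
from h import *
si=get_image("side")
for k in "yr":
    for c,b in blobs(si,k): print(k,c,b)
print(read_state()["force"])
cv2.imwrite("pics/s3.png",cv2.resize(si[90:330,140:440,::-1],None,fx=2,fy=2))
E
```

```text
y [226.1 111.3] [207, 101, 40, 24, 655]
y [336.2 149.8] [316, 135, 40, 31, 593]
y [362.1 301.5] [337, 280, 51, 46, 1603]
r [242.4 159.2] [231, 154, 24, 12, 189]
[ 0.73174979 -0.01705179  0.16016912]
```

View pics/s3.png

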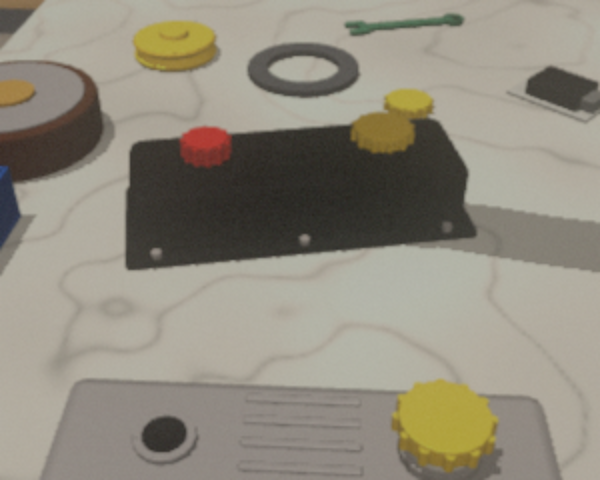

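Both caps on the black cover are down with no white sleeve showing, at crop positions (206,146) and (383,132). The grey cap at (445,424) hasn't moved, and the gripper is clear.

```bash
python3 -c "from cell import *;print(finish_job())"
```

```text
the job is handed in; nothing more can be done
None
```

The job is handed in: the black cover's yellow filler cap and red breather plug are both pressed to their stops (97.0 mm and 100.0 mm), the grey cover's cap is untouched, and the arm is clear; no verdict was returned.

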